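# Rock the angle gauge on the uneven stud to its red tab, in lamp light

### The arm

A 7-joint arm with a two-finger parallel gripper is mounted at the origin on the work surface. World frame = base frame: x ahead of the robot, y to its left, z up, the work surface at z = 0. Lengths are in m, angles in rad, forces in N, time in s.
With the tool pointing down it reaches from about 0.4 to 0.85 m from the base axis. Payload 4.4 kg.
Tool frame: the origin (TCP) lies at the very end of the fingers, on their centre line; the grasp point (between the pads) lies 19 mm behind it; z points along the fingers, y is the line along which they close (so a half turn about z gives the same grasp; the last joint's range is limited). The gripper opens to 94 mm and grips with 3 to 60 N. Pads are 16 mm wide; open, the fingers measure 119 mm over their backs; the gripper's body (75 mm by 177 mm) begins 78 mm behind the grasp point.
Start: joints at [-1.4, 0.628, 0.038, 1.517, -0.027, 0.996, -0.02], TCP at [0.152, 0.632, 0.205] pointing down, gripper open.
Joint ranges: [-3.06, 3.06], [-0.37, 2.12], [-1.25, 1.32], [0.18, 2.47], [-1.1, 4.24], [0.23, 1.98], [-2.94, 2.94]. Speed limits (rad/s): [2.57, 2.57, 3.14, 3.14, 3.14, 3.14, 3.14].

### API

Orientations are given as a unit quaternion [w, x, y, z].
In Python, from cell import ctrl gives the robot as it stands. The module is installed in compiled form; this text tells all that it offers.
- The arm moves only by the shell command python3 -m handwheel 'ROWS'. ROWS is JSON, a list of rows, each an object with "claw": the finger opening in mm, from 0 to 94; "xyz": the shift along the tool's x, y, z in units of 50 mm (1.0 is 50 mm), a list of three; "yaw": the turn about the tool's z in units of 6 degrees (1.0 is 6 degrees). A call has 1 to 20 rows; each row shifts and turns the commanded pose from where the row before left it, along the tool's axes as they then stand; what a row does not reach is not made up. A row lasts 1/10 s, in which the tool goes at most 50 mm and 8.59 degrees, less where a joint would pass 70% of its speed; a pose out of reach is approached as far as the arm can. A call is refused whole if a number of a shift passes 1 or a number of a turn 1, either way. A call with a gripper value outside its range is refused whole. The fingers move at their own pace and stop on an object; the grip force is fixed at half the most. Time passes only in rows, so rows that do not move let the fingers close. It gives the time, the measured TCP pose, the force, the opening and the grip force at its end, in the units of the state.
- ctrl.get_obs(): the state, without advancing time (a new reading comes with each control period).
- ctrl.camera(name): name is "scene" or "top"; returns a dict with "pixels" (480x640x3 uint8, red, green, blue), "fx", "fy", "cx", "cy" (pixels), "origin" and "attitude" of the camera in the world. Camera axes: x right, y up, looking along -z (the intrinsics and any distortion apply to the point x, -y, -z); pixel columns grow to the right and rows downward; lengths in m; the calibration is good to about 2 mm. A picture is of the moment at which its call begins. There is no depth.
- ctrl.sign_off(): hands the job in; it is judged then, once.
Trained networks look in a picture, given as the dict that the camera call returned (one of the last four; its "shot" number tells which), for a name from the list of things; names that differ only in an ending like _2 or _b are one class to them, and where a whole thing is asked for, a point or a joint stands for the part that bears it (a point fixed in the world has none). Each returns a list of dicts, best first, with "confidence" (0 to 1); they miss things now and then, are a little off and sometimes report something else, mostly with a low value. They report only what shows in the picture. A call takes as long as a camera call.
- ctrl.spot_in(picture, label): "point" ([x, y, z] in m, in world coordinates, good to about 4 mm: the middle of the surface that is visible of it).
The state is a dict: "clock": time; "joint_pos": joint angles; "qd": joint speeds; "tau": joint torques, N m; "position": TCP position; "tool_rot": TCP orientation; "force": force on the tool from outside, world axes, zero at the start; "wrist_torque": the same for the moment, N m; "width": finger opening in m; "grasp_force": force on a finger pad.
Only numpy, scipy, OpenCV 4.12 (cv2) and the standard library are available. Lean on these libraries where they do the work, as an engineer would, in place of code of your own. Each camera call takes 0.05 s, during which the arm holds its last target. There are 200 camera calls.

### The job

First swing the stiff lamp arm round until the lamp shines straight at the brass-ribbed stud on the wooden block, and leave it aimed there. Then take the blue angle gauge by its black tab, stand the middle of its foot on the stud's high middle rib with light pressure, and rock it sideways until the swinging black pointer comes to rest on the red tab of the dial. Finish while still holding the gauge so, pressed lightly on the stud and with the pointer still on the red tab; do not let go, and leave the pens, basin, mug and screwdriver where they are.

Things in the scene. Friction and masses are not known exactly. Their poses are not given: they have to be found in the camera images.
- gauge: loose angle gauge, 0.3 to 0.5 kg, upright on the table; origin under the centre of its foot, z up, x out of the dial face (roughly away from the robot), y across the dial. Steel foot 40 (x) x 120 (y) x 14 mm; blue dial disc, radius 60, 14 mm thick, centre 78 mm up, white face on +x; black grip tab 14 (x) x 40 (y) mm, 138 to 185 mm up
- gauge_tab (a point): grip point in the black tab of the gauge, 168 mm above the underside of its foot, on its centre line: close the fingers here along the gauge's x (14 mm thick)
- pointer (a joint): angle of the gauge's free-swinging black gravity pointer about the gauge's x axis, rad, pivot at the dial's centre; 0 = pointing straight to the foot, positive = tip towards the gauge's +y. It always hangs plumb after swinging for about a second, so tipping the gauge by angle t about its own x axis makes it read -t
- pointer_tip (a point): tip of the black pointer, 48 mm below the pivot when the gauge is upright, on the dial's face
- mark (a joint): angle at which the small red tab is set on the dial, same sense and zero as pointer; set before the start at 0.15 to 0.32 rad (towards the gauge's +y), stiff, does not move by itself
- mark_tip (a point): point of the red tab (8 mm wide, 14 mm long, reaching out over the rim) on the dial, 48 mm from the dial's centre; the pointer tip lies on it when both angles are equal
- block: fixed wooden offcut 90 x 90 x 45 mm high carrying the stud; origin centre of its underside, z up. Its x axis is the direction of the stud's ribs
- stud_top (a point): crest of the stud's high middle rib, 79 mm above the table, 34 above the offcut. Stud head 32 (x) x 40 (y) mm with three brass ribs along the block's x, crest radius 5, 34 long: the middle one highest, one 13 mm to -y is 4.5 mm lower, one 14 mm to +y is 6 mm lower. On a rubber bush: the stud yields straight down 1 mm per 2 N, up to 8 mm
- lamp: fixed lamp stand: round white foot 110 mm across, 20 mm high, steel post 22 mm thick, 150 mm high; origin centre of its underside, on the vertical axis about which the lamp arm swings
- lamp_arm (a joint): angle of the lamp arm about the vertical post axis, rad, counter-clockwise from above; 0 = arm points along the stand's -x; range -0.8 to 2.5; stiff (about 3.5 N at the peg), stays where it is left
- lamp_peg (a point): upright black round peg on the lamp head, 14 mm thick, its top 237 mm above the table and free for 45 mm above the white shade; this point is on its axis 221 mm above the table and 110 mm from the post axis
- lamp_lens (a point): centre of the yellow lens at the front of the lamp head (white cone, 72 mm across), 152 mm from the post axis and 155 mm above the table; axes of the arm: the light shines along -x, straight away from the post; z up
- black_pens: bystander: bundle of black pens lying, 150 x 60 x 22 mm, origin under its centre
- silver_pens: bystander: bundle of silver pens lying, 150 x 60 x 22 mm, origin under its centre
- basin: bystander: blue plastic bowl, 160 mm across, 90 mm high, origin under its centre
- mug: bystander: white mug, 80 mm across, 90 mm high, origin under its centre
- screwdriver: bystander: screwdriver lying flat, about 200 mm long

How it is judged:
By the outcome, as a careful person would: the job done as asked, in the order asked, and still so for the second after the job is handed in, while the arm keeps its last pose, push and grip.
It also fails if it takes over 54 s, if anything falls off the work surface, if the arm or the gripper's body presses on something with over 40 N, if the wrist force passes 120 N, or if a joint passes its speed limit or range.

## Working session

There is one attempt and no reset: what is moved stays moved. The work goes in short steps, Python scripts to look and compute and a shell command to move; the robot and the scene stay as the last step left them, time stands still between calls to the robot, and variables do not carry over. Pictures are saved under pics/ and viewed, at most 10 in all, crops included, and the job is handed in when it is done.

```bash
mkdir -p pics
cat > h.py <<'E'
from cell import ctrl
import numpy as np, cv2
from scipy.spatial.transform import Rotation as R
def rot(q): return R.from_quat([q[1],q[2],q[3],q[0]]).as_matrix()
def att(p):
    a=np.array(p["attitude"]); return a if a.shape==(3,3) else rot(a)
def proj(p,X):
    c=att(p).T@(np.array(X,float)-p["origin"]); return [p["cx"]+p["fx"]*c[0]/-c[2], p["cy"]+p["fy"]*-c[1]/-c[2]]
def ray(p,u,v,z=0):
    d=att(p)@np.array([(u-p["cx"])/p["fx"],-(v-p["cy"])/p["fy"],-1]); o=np.array(p["origin"])
    return o+d*(z-o[2])/d[2]
def save(p,n,box=None,s=1):
    im=p["pixels"][:,:,::-1]
    if box: im=im[box[1]:box[3],box[0]:box[2]]
    cv2.imwrite("pics/"+n+".png",cv2.resize(im,None,fx=s,fy=s,interpolation=cv2.INTER_CUBIC))
def st():
    o=ctrl.get_obs(); print("t",o["clock"],"pos",np.round(o["position"],4),"q",np.round(o["tool_rot"],4),"F",np.round(o["force"],1),"M",np.round(o["wrist_torque"],2),"w",round(o["width"],4),"g",np.round(o["grasp_force"],1)); print(np.round(rot(o["tool_rot"]),3).tolist(), np.round(o["joint_pos"],2)); return o
E
python3 - <<'E'
from h import *
st()
for n in("scene","top"):
    p=ctrl.camera(n); save(p,n+"0"); print(n,{k:v for k,v in p.items() if k!="pixels"})
    for l in["gauge","gauge_tab","pointer_tip","mark_tip","block","stud_top","lamp","lamp_peg","lamp_lens","black_pens","silver_pens","basin","mug","screwdriver"]:
        print(l,[(np.round(d["point"],3).tolist(),round(d["confidence"],2)) for d in ctrl.spot_in(p,l)[:2]])
st()
E
```

```text
t 0.0 pos [0.1523 0.6312 0.2046] q [-1.000e-04  1.181e-01  9.930e-01 -9.000e-04] F [-1.   0.1 -0.6] M [ 0.01 -0.03 -0.01] w 0.0941 g 0.0
[[-0.972, 0.235, -0.0], [0.235, 0.972, -0.002], [-0.0, -0.002, -1.0]] [-1.4   0.63  0.04  1.52 -0.03  1.   -0.02]
scene {'fx': 546.9860688890205, 'fy': 546.9860688890205, 'cx': 324.2267427022645, 'cy': 239.89460754239613, 'origin': array([ 1.41245533, -0.32029993,  0.72380823]), 'attitude': array([0.71756689, 0.39601807, 0.29000303, 0.49413125]), 'shot': 1}
gauge [([0.48, -0.28, 0.077], 0.64)]
gauge_tab [([0.482, -0.28, 0.08], 0.86), ([0.602, 0.358, 0.1], 0.16)]
pointer_tip [([0.486, -0.276, 0.064], 0.47)]
mark_tip [([0.486, -0.274, 0.066], 0.75), ([0.508, 0.348, 0.167], 0.22)]
block [([0.537, -0.053, 0.044], 0.86)]
stud_top [([0.528, -0.049, 0.068], 0.65), ([0.746, 0.037, 0.025], 0.47)]
lamp [([0.606, 0.361, 0.102], 0.56)]
lamp_peg [([0.508, 0.349, 0.166], 0.61)]
lamp_lens [([0.51, 0.347, 0.167], 0.91), ([0.538, -0.052, 0.044], 0.72)]
black_pens [([0.422, 0.259, 0.013], 0.84), ([0.603, 0.354, 0.102], 0.43)]
silver_pens [([0.37, -0.122, 0.02], 0.88)
[... 506 characters left out ...]
.17)]
pointer_tip []
mark_tip []
block [([0.511, -0.042, 0.043], 0.61)]
stud_top [([0.512, -0.047, 0.068], 0.63)]
lamp [([0.578, 0.359, 0.129], 0.58)]
lamp_peg [([0.5, 0.354, 0.173], 0.9)]
lamp_lens [([0.499, 0.356, 0.172], 0.62)]
black_pens [([0.402, 0.264, 0.014], 0.96)]
silver_pens [([0.358, -0.116, 0.016], 0.73), ([0.671, -0.441, 0.034], 0.7)]
basin [([0.672, -0.44, 0.038], 0.82)]
mug [([0.688, -0.232, 0.032], 0.7)]
screwdriver [([0.725, 0.042, 0.026], 0.84)]
t 1.5 pos [0.1524 0.6319 0.2055] q [-0.      0.1181  0.993   0.    ] F [-0.1  0.3 -0.5] M [ 0.02 -0.03 -0.  ] w 0.0942 g 0.0
[[-0.972, 0.235, -0.0], [0.235, 0.972, 0.0], [0.0, -0.0, -1.0]] [-1.4   0.63  0.04  1.52 -0.03  1.   -0.02]
```

View pictures.

View pics/scene0.png

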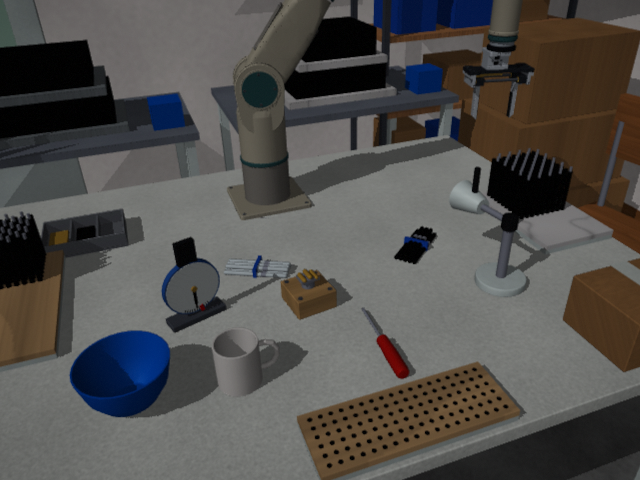

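View pics/top0.png

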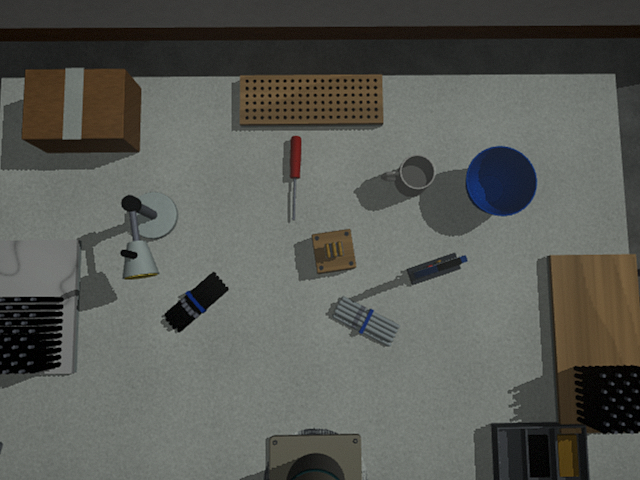

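Run:
```python
import cv2,numpy as np
t=cv2.imread("pics/top0.png");s=cv2.imread("pics/scene0.png")
r=lambda im,x,y,w,h,k:cv2.convertScaleAbs(cv2.resize(im[y:y+h,x:x+w],None,fx=k,fy=k,interpolation=cv2.INTER_CUBIC),alpha=1.6)
cv2.imwrite("pics/m1.png",np.vstack([np.hstack([r(t,115,180,80,60,5),r(t,300,220,80,60,5)]),np.hstack([r(t,400,240,80,60,5),r(s,270,258,80,60,5)])]))
cv2.imwrite("pics/m2.png",np.hstack([r(s,155,230,80,110,5),r(s,445,165,80,110,5)]))
```

```text
(no output)
```

View pics/m1.png

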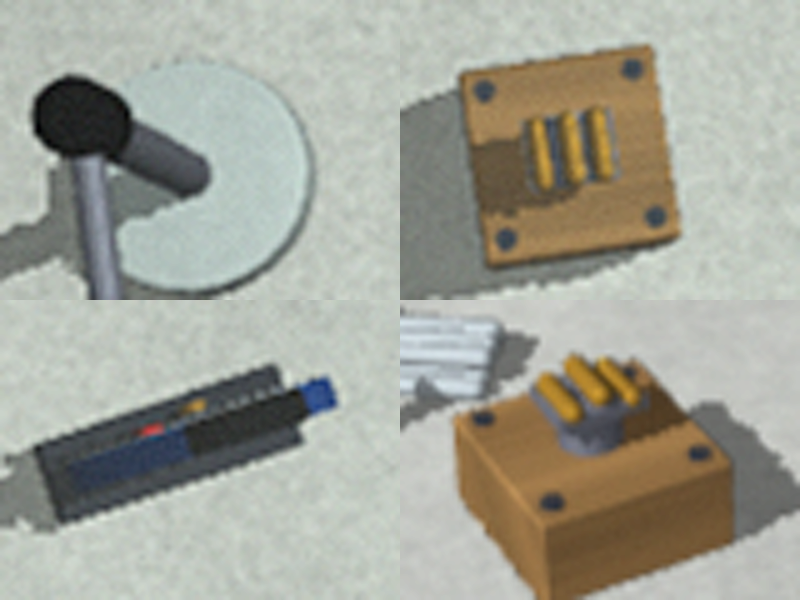

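View pics/m2.png

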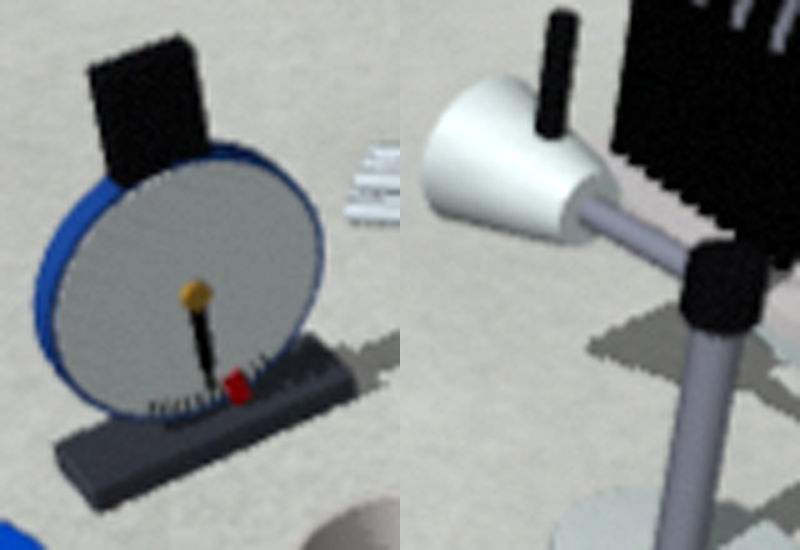

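```bash
cat > fit.py <<'E'
from h import *
from scipy.optimize import least_squares
S=dict(fx=546.986,fy=546.986,cx=324.227,cy=239.895,origin=np.array([1.41245533,-0.32029993,0.72380823]),attitude=[0.71756689,0.39601807,0.29000303,0.49413125])
T=dict(fx=529.696,fy=529.696,cx=331.993,cy=241.093,origin=np.array([0.40108576,-0.02261105,1.23914227]),attitude=[-0.70098811,-0.0337661,0.04626478,0.71086925])
def pose(p):
    c,s=np.cos(p[2]),np.sin(p[2]); return lambda X:np.array([p[0]+c*X[0]-s*X[1],p[1]+s*X[0]+c*X[1],X[2]])
def fit(obs,p0):
    f=lambda p:np.ravel([np.subtract(proj(c,pose(p)(X)),uv) for c,X,uv in obs])
    r=least_squares(f,p0,loss="soft_l1"); print(np.round(r.x,4),"res",np.round(r.fun.reshape(-1,2),1).tolist()); return r.x
E
python3 - <<'E'
from fit import *
b=.045
print("block");B=fit([(T,(b,b,b),(312,234.4)),(T,(b,-b,b),(350.4,229.2)),(T,(-b,-b,b),(356,267.4)),(T,(-b,b,b),(318,273.4)),
 (S,(b,-b,b),(270+140/5+1.2,258+220/5)),(S,(-b,-b,b),(270+55/5,258+120/5)),(S,(b,b,b),(270+330/5,258+162/5)),
 (T,(.015,0,.079),(333.6,242.6)),(T,(-.015,0,.079),(335.2,256))],[.51,-.045,0])
print("stud",pose(B)((0,0,.079)))
print("gauge");G=fit([(T,(.02,.06,.014),(407.6,269.4)),(T,(.02,-.06,.014),(455,253)),(T,(-.02,-.06,.014),(460,268)),(T,(-.02,.06,.014),(412.4,284.4)),
 (S,(.02,-.06,.014),(174.4,328.5)),(S,(.02,.06,.014),(226,306)),(S,(-.02,-.06,.014),(166,319.5)),(S,(.012,0,.078),(194.2,289.4))],[.47,-.27,0])
print("tab",pose(G)((0,0,.168)), [proj(S,pose(G)((.007,y,.185))) for y in(-.02,.02)],"meas",(173,243.5),(193.2,240))
# mark
im=cv2.imread("pics/scene0.png").astype(int); m=(im[:,:,2]>90)&(im[:,:,1]<60)&(im[:,:,0]<60); m[:, :155]=0;m[:,235:]=0;m[:230]=0;m[330:]=0
v,u=np.nonzero(m);print(len(u),u.mean(),v.mean())
def ang(uv,pv,x=.009):
    f=lambda q:np.subtract(proj(S,pose(G)((x,q[1]*np.sin(q[0])+pv[0],pv[1]-q[1]*np.cos(q[0])))),uv)
    return least_squares(f,[.1,.05]).x
f=lambda q:np.subtract(proj(S,pose(G)((.009,q[0],q[1]))),(194.2,289.4)); pv=least_squares(f,[0,.078]).x;print("pivot",pv)
print("mark",ang((u.mean(),v.mean()),pv),"pointer",ang((155+211/5,230+385/5),pv))
print("lamp")
def lf(q):
    p=np.array([q[0],q[1],0]);d=-np.array([np.cos(q[2]),np.sin(q[2]),0]);z=np.array([0,0,1])
    L=[(T,p+.02*z,(152.8,215.)),(T,p+.17*z,(131.4,203)),(S,p+.11*d+.237*z,(477.6,167.4)),(S,p+.11*d+.192*z,(475,192)),(T,p+.11*d+.237*z,(123,253.5)),(T,p+.11*d+.2*z,(134,255)),(S,p+.15*z,(507.5,231))]
    return np.ravel([np.subtract(proj(c,X),uv) for c,X,uv in L])
r=least_squares(lf,[.58,.36,0]);q=r.x;print(q,np.round(r.fun.reshape(-1,2),1).tolist())
s=pose(B)((0,0,.079));th=np.arctan2(q[1]-s[1],q[0]-s[0]);print("peg now",q[:2]-.11*np.array([np.cos(q[2]),np.sin(q[2])]),"target ang",th,"peg",q[:2]-.11*np.array([np.cos(th),np.sin(th)]))
E
```

```text
block
[ 0.5146 -0.0484  0.1393] res [[-0.9, -0.1], [-0.2, -0.8], [0.5, -0.0], [-0.9, 0.1], [-2.2, 1.4], [-2.2, -1.1], [0.1, -0.3], [-0.6, 0.0], [-0.1, 0.0]]
stud [ 0.51459492 -0.04835295  0.079     ]
gauge
[ 0.4739 -0.2797  0.3203] res [[-1.5, -0.9], [-0.7, -1.3], [0.4, -0.2], [-0.3, 0.5], [-1.0, 0.0], [0.1, -1.5], [-1.1, -0.8], [-0.1, -0.2]]
tab [ 0.47390447 -0.27967655  0.168     ] [[np.float64(174.87867743235816), np.float64(246.321566089406)], [np.float64(194.08355450816345), np.float64(239.16095027403966)]] meas (173, 243.5) (193.2, 240)
1 201.0 304.0
pivot [0.00131831 0.07521854]
mark [0.20710887 0.04224822] pointer [-0.01054422  0.04448963]
lamp
[0.60839206 0.36537841 0.13391508] [[1.6, -1.1], [-0.3, -1.2], [-1.0, 0.8], [-0.8, -4.9], [1.5, -1.5], [-2.4, -1.3], [-0.0, -5.8]]
peg now [0.49937692 0.35069173] target ang 1.3478546404358078 peg [0.58407112 0.25810077]
```

```bash
python3 -m handwheel '[{"claw":60,"xyz":[0,0,-0.3],"yaw":-0.9},{"claw":60,"xyz":[0,0,-0.3],"yaw":-0.9},{"claw":60,"xyz":[0,0,-0.3],"yaw":-0.9},{"claw":60,"xyz":[0,0,-0.3],"yaw":-0.85},{"claw":60,"xyz":[-0.51,-0.54,0],"yaw":0},{"claw":60,"xyz":[-0.51,-0.54,0],"yaw":0},{"claw":60,"xyz":[-0.51,-0.54,0],"yaw":0},{"claw":60,"xyz":[-0.51,-0.54,0],"yaw":0},{"claw":60,"xyz":[-0.51,-0.54,0],"yaw":0},{"claw":60,"xyz":[-0.51,-0.54,0],"yaw":0},{"claw":60,"xyz":[-0.51,-0.54,0],"yaw":0},{"claw":60,"xyz":[-0.51,-0.54,0],"yaw":0},{"claw":60,"xyz":[-0.51,-0.54,0],"yaw":0},{"claw":60,"xyz":[-0.51,-0.54,0],"yaw":0},{"claw":60,"xyz":[-0.51,-0.54,0],"yaw":0},{"claw":60,"xyz":[-0.51,-0.54,0],"yaw":0},{"claw":60,"xyz":[0,0,0],"yaw":0}]'
python3 - <<'E'
from h import *
o=st(); p=ctrl.camera("scene"); save(p,"s1",(420,80,560,220),4)
Rm=rot(o["tool_rot"]); print("to peg, units",Rm.T@(np.array([.4994,.3507,.207])-o["position"])/.05)
E
```

```text
clock: 3.2
position: [0.5045, 0.3461, 0.2654]
tool_rot: [0.002, -0.063, 0.998, -0.002]
force: [-0.2, -0.1, -0.5]
width: 0.0602
grasp_force: 0.0
t 3.2 pos [0.5045 0.3461 0.2654] q [ 0.0015 -0.0628  0.998  -0.0018] F [-0.2 -0.1 -0.5] M [ 0.02 -0.02 -0.08] w 0.0602 g 0.0
[[-0.992, -0.125, 0.003], [-0.125, 0.992, -0.003], [-0.003, -0.004, -1.0]] [-0.64  0.51 -0.01  1.55  0.01  1.07  1.04]
to peg, units [0.09326875 0.10752558 1.16690364]
```

View pics/s1.png

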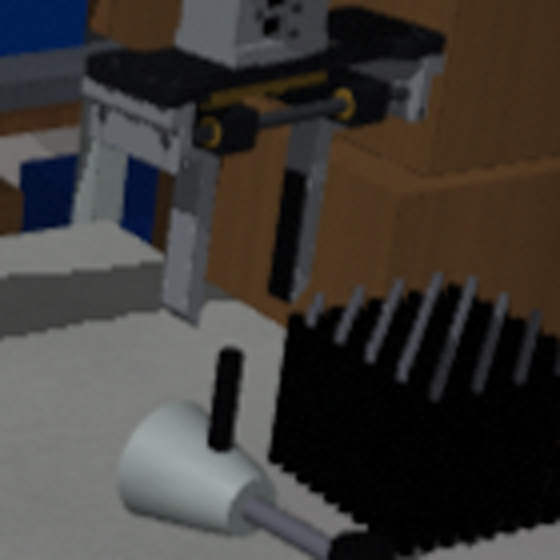

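```bash
python3 -m handwheel '[{"claw":60,"xyz":[0.05,0.05,0.29],"yaw":0},{"claw":60,"xyz":[0.04,0.05,0.29],"yaw":0},{"claw":60,"xyz":[0,0,0.29],"yaw":0},{"claw":60,"xyz":[0,0,0.29],"yaw":0},{"claw":14,"xyz":[0,0,0],"yaw":0},{"claw":14,"xyz":[0,0,0],"yaw":0},{"claw":14,"xyz":[0,0,0],"yaw":0},{"claw":14,"xyz":[0,0,0],"yaw":0},{"claw":14,"xyz":[0,0,0],"yaw":0}]'
python3 - <<'E'
from fit import *
o=st(); p=ctrl.camera("scene"); save(p,"s2",(420,80,560,220),4);
Rm=rot(o["tool_rot"])
# arc plan: units per row in tool frame, n rows
C=np.array([.6084,.3654]); P=o["position"][:2]; print("radius",np.linalg.norm(P-C),"ang",np.arctan2(C[1]-P[1],C[0]-P[0]))
E
```

```text
clock: 4.15
position: [0.4944, 0.3566, 0.2081]
tool_rot: [0.0, -0.067, 0.998, 0.0]
force: [0.5, 0.2, 0.4]
width: 0.0232
grasp_force: 0.0
t 4.15 pos [0.4944 0.3566 0.2081] q [ 4.000e-04 -6.740e-02  9.977e-01  4.000e-04] F [0.5 0.2 0.4] M [0.03 0.01 0.03] w 0.0232 g 0.0
[[-0.991, -0.135, 0.001], [-0.135, 0.991, 0.001], [-0.001, 0.001, -1.0]] [-0.66  0.56 -0.02  1.63  0.01  0.94  1.02]
radius 0.11437662191430681 ang 0.07687882962931632
```

View pics/s2.png

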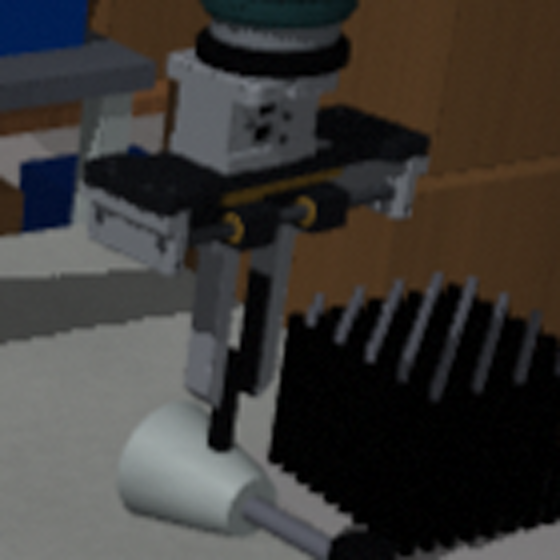

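```bash
python3 -m handwheel '[{"claw":8,"xyz":[-0.09,0,0],"yaw":0},{"claw":8,"xyz":[0,0,0],"yaw":0},{"claw":8,"xyz":[0,0,0],"yaw":0},{"claw":8,"xyz":[0,0,0],"yaw":0}]'
python3 - <<'E'
from fit import *
o=st(); C=np.array([.6084,.3654]); P=o["position"][:2]; print("radius",np.linalg.norm(P-C),"ang",np.arctan2(C[1]-P[1],C[0]-P[0]))
E
```

```text
clock: 4.6
position: [0.4962, 0.3556, 0.2076]
tool_rot: [-0.003, -0.067, 0.998, -0.001]
force: [-5.6, -3.7, 6.3]
width: 0.0132
grasp_force: 30.0
t 4.6 pos [0.4962 0.3556 0.2076] q [-0.0026 -0.0674  0.9977 -0.0013] F [-5.6 -3.7  6.3] M [-0.83  1.4   0.05] w 0.0132 g 30.0
[[-0.991, -0.135, -0.005], [-0.135, 0.991, -0.003], [0.005, -0.002, -1.0]] [-0.65  0.57 -0.02  1.62  0.01  0.95  1.03]
radius 0.11266135725379335 ang 0.08720789916623474
```

```bash
python3 -m handwheel '[{"claw":18,"xyz":[0,0,0],"yaw":0},{"claw":18,"xyz":[0,-0.2,0],"yaw":-0.86},{"claw":18,"xyz":[0,-0.2,0],"yaw":-0.86},{"claw":18,"xyz":[0,-0.2,0],"yaw":-0.86},{"claw":18,"xyz":[0,-0.2,0],"yaw":-0.86},{"claw":18,"xyz":[0,-0.2,0],"yaw":-0.86},{"claw":18,"xyz":[0,-0.2,0],"yaw":-0.86},{"claw":18,"xyz":[0,-0.2,0],"yaw":-0.86},{"claw":18,"xyz":[0,0,0],"yaw":0}]'
python3 - <<'E'
from fit import *
o=st(); C=np.array([.6084,.3654]); P=o["position"][:2]; print("radius",np.linalg.norm(P-C),"ang",np.arctan2(C[1]-P[1],C[0]-P[0]))
p=ctrl.camera("top"); q=ctrl.camera("scene")
a=cv2.resize(p["pixels"][160:310,90:240],(400,400))[:,:,::-1];b=cv2.resize(q["pixels"][100:300,400:600],(400,400))[:,:,::-1]
cv2.imwrite("pics/m3.png",np.hstack([a,b]))
E
```

```text
clock: 5.5
position: [0.5272, 0.294, 0.2077]
tool_rot: [0.001, -0.373, 0.928, 0.001]
force: [-0.1, 0.3, -0.3]
width: 0.0184
grasp_force: 0.0
t 5.5 pos [0.5272 0.294  0.2077] q [ 1.200e-03 -3.730e-01  9.278e-01  8.000e-04] F [-0.1  0.3 -0.3] M [0.06 0.03 0.01] w 0.0184 g 0.0
[[-0.722, -0.692, 0.002], [-0.692, 0.722, 0.002], [-0.003, 0.001, -1.0]] [-0.43  0.56 -0.19  1.65  0.13  0.94  1.66]
radius 0.108079961847915 ang 0.721084535001619
```

View pics/m3.png

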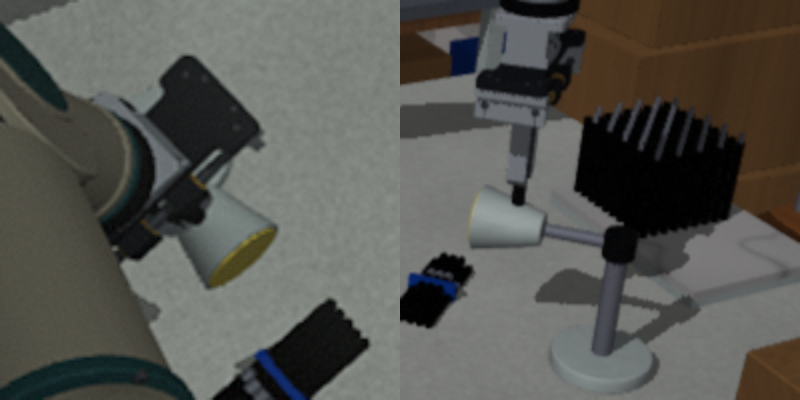

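```bash
python3 -m handwheel '[{"claw":18,"xyz":[0,-0.2,0],"yaw":-0.86},{"claw":18,"xyz":[0,-0.2,0],"yaw":-0.86},{"claw":18,"xyz":[0,-0.2,0],"yaw":-0.86},{"claw":18,"xyz":[0,-0.2,0],"yaw":-0.86},{"claw":18,"xyz":[0,-0.2,0],"yaw":-0.86},{"claw":18,"xyz":[0,-0.2,0],"yaw":-0.86},{"claw":18,"xyz":[0,-0.2,0],"yaw":-0.86},{"claw":8,"xyz":[0,0,0],"yaw":0},{"claw":8,"xyz":[0,0,0],"yaw":0},{"claw":8,"xyz":[0,0,0],"yaw":0}]'
python3 - <<'E'
from fit import *
o=st(); C=np.array([.6084,.3654]); P=o["position"][:2]; print("radius",np.linalg.norm(P-C),"ang",np.arctan2(C[1]-P[1],C[0]-P[0]))
p=ctrl.camera("top"); q=ctrl.camera("scene")
for c in(p,q):
  for l in("lamp_lens","lamp_peg","lamp"): print(l,[(np.round(d["point"],3).tolist(),round(d["confidence"],2)) for d in ctrl.spot_in(c,l)[:1]])
a=cv2.resize(p["pixels"][180:280,90:190],(400,400),interpolation=2)[:,:,::-1];b=cv2.resize(q["pixels"][200:300,430:530],(400,400),interpolation=2)[:,:,::-1]
c=cv2.resize(q["pixels"][160:260,400:500],(400,400),interpolation=2)[:,:,::-1]
cv2.imwrite("pics/m4.png",cv2.convertScaleAbs(np.hstack([b,c]),alpha=1.4)); cv2.imwrite("pics/top_end.png",p["pixels"][:,:,::-1])
E
```

```text
clock: 6.6
position: [0.5848, 0.2596, 0.2072]
tool_rot: [0.001, -0.642, 0.767, 0.0]
force: [0.4, 4.9, -3.5]
width: 0.0135
grasp_force: 30.0
t 6.6 pos [0.5848 0.2596 0.2072] q [ 5.000e-04 -6.422e-01  7.665e-01  3.000e-04] F [ 0.4  4.9 -3.5] M [ 0.96 -0.15 -0.03] w 0.0135 g 30.0
[[-0.175, -0.985, 0.0], [-0.985, 0.175, 0.001], [-0.001, -0.0, -1.0]] [-0.25  0.63 -0.36  1.54  0.24  1.01  2.29]
radius 0.10843720714329173 ang 1.3511034194856186
lamp_lens [([0.578, 0.234, 0.18], 0.77)]
lamp_peg [([0.575, 0.234, 0.182], 0.69)]
lamp [([0.581, 0.233, 0.173], 0.66)]
lamp_lens [([0.604, 0.259, 0.166], 0.85)]
lamp_peg [([0.602, 0.254, 0.164], 0.63)]
lamp [([0.61, 0.342, 0.116], 0.59)]
```

View pics/m4.png

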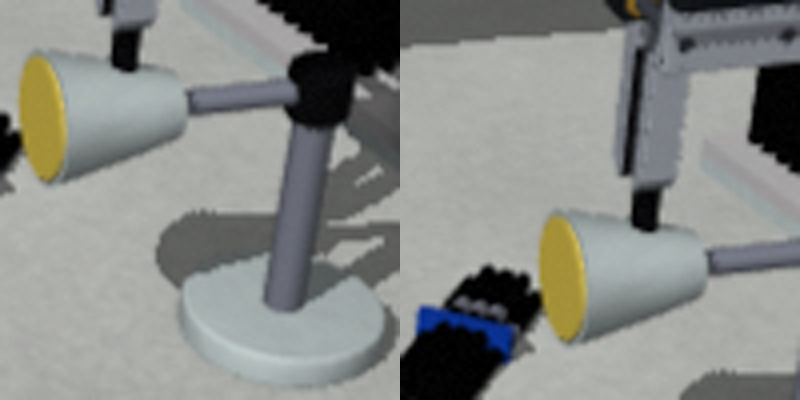

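Run:
```python
from fit import *
print("post base scene",ray(S,501.5,275.7,.02),"top",ray(T,152.8,215,.02))
im=cv2.imread("pics/top0.png"); g=im[180:250,115:195].astype(int)
m=((g.min(2)>120)&(g[:,:,2]<g[:,:,0]+8)).astype(np.uint8)
print(g[20,45],g[5,5],g[30,55],m.sum())
# foot circle edge by projection for candidates, scene too
for C in ([.6084,.3654],ray(T,152.8,215,.02)[:2],ray(S,501.5,275.7,.02)[:2]):
    th=[0,np.pi/2,np.pi,-np.pi/2]
    print(np.round(C,4),"top+x,+y,-x,-y",[np.round((np.array(proj(T,(C[0]+.055*np.cos(t),C[1]+.055*np.sin(t),.02)))-[115,180]).astype(float)*5).tolist() for t in th],
    "scene",[np.round((np.array(proj(S,(C[0]+.055*np.cos(t),C[1]+.055*np.sin(t),.02)))-[430,200])*4).tolist() for t in th],
    "base",np.round((np.array(proj(S,(*C,.02)))-[430,200])*4),"cap",np.round((np.array(proj(S,(*C,.17)))-[430,200])*4),
    "lens",np.round((np.array(proj(S,(C[0]-.152*np.cos(1.351),C[1]-.152*np.sin(1.351),.155)))-[430,200])*4))
    s=np.array([.5146,-.0484]);P=np.array([.5848,.2596]);print("aim angle",np.arctan2(*(C-s)[::-1]),"now",np.arctan2(*(C-P)[::-1]),"r",np.linalg.norm(C-P))
```

```text
post base scene [0.60863814 0.37250978 0.02      ] top [0.6058366  0.36897591 0.02      ]
[123 125 115] [116 121 117] [127 129 118] 787
[0.6084 0.3654] top+x,+y,-x,-y [[200.0, 53.0], [77.0, 171.0], [194.0, 287.0], [316.0, 168.0]] scene [[337.0, 361.0], [358.0, 284.0], [217.0, 254.0], [189.0, 327.0]] base [275. 305.] cap [316.  67.] lens [ 27. 118.]
aim angle 1.3478838356585676 now 1.3513269008037554 r 0.10840018450168802
[0.6058 0.369 ] top+x,+y,-x,-y [[192.0, 58.0], [69.0, 176.0], [186.0, 293.0], [308.0, 174.0]] scene [[340.0, 356.0], [361.0, 280.0], [220.0, 250.0], [192.0, 323.0]] base [278. 301.] cap [318.  63.] lens [ 31. 114.]
aim angle 1.3555858406767327 now 1.3807836159026028 r 0.11138056007682379
[0.6086 0.3725] top+x,+y,-x,-y [[184.0, 52.0], [62.0, 171.0], [179.0, 287.0], [301.0, 168.0]] scene [[349.0, 358.0], [369.0, 282.0], [228.0, 252.0], [201.0, 325.0]] base [286. 303.] cap [328.  65.] lens [ 40. 115.]
aim angle 1.3509897023634554 now 1.3627263507924972 r 0.11539876195655911
```

```bash
python3 -m handwheel '[{"claw":8,"xyz":[0,0.03,0],"yaw":0},{"claw":8,"xyz":[0,0,0],"yaw":0},{"claw":8,"xyz":[0,0,0],"yaw":0},{"claw":60,"xyz":[0,0,0],"yaw":0},{"claw":60,"xyz":[0,0,0],"yaw":0},{"claw":60,"xyz":[0,0,0],"yaw":0},{"claw":60,"xyz":[0,0,-0.3],"yaw":0},{"claw":60,"xyz":[0,0,-0.5],"yaw":0},{"claw":60,"xyz":[0,0,-0.5],"yaw":0},{"claw":60,"xyz":[0,0,-0.5],"yaw":1},{"claw":60,"xyz":[0,0,0],"yaw":1},{"claw":60,"xyz":[0,0,0],"yaw":1},{"claw":60,"xyz":[0,0,0],"yaw":1},{"claw":60,"xyz":[0,0,0],"yaw":1},{"claw":60,"xyz":[0,0,0],"yaw":1},{"claw":60,"xyz":[0,0,0],"yaw":1},{"claw":60,"xyz":[0,0,0],"yaw":1},{"claw":60,"xyz":[0,0,0],"yaw":1},{"claw":60,"xyz":[0,0,0],"yaw":1},{"claw":60,"xyz":[0,0,0],"yaw":1}]'
python3 -m handwheel '[{"claw":60,"xyz":[0,0,0],"yaw":1},{"claw":60,"xyz":[0,0,0],"yaw":1},{"claw":60,"xyz":[0,0,0],"yaw":1},{"claw":60,"xyz":[0,0,0],"yaw":1},{"claw":60,"xyz":[0,0,0],"yaw":1},{"claw":60,"xyz":[0,0,0],"yaw":1},{"claw":60,"xyz":[0,0,0],"yaw":1},{"claw":60,"xyz":[0,0,0],"yaw":1},{"claw":60,"xyz":[0,0,0],"yaw":1},{"claw":60,"xyz":[0,0,0],"yaw":1},{"claw":60,"xyz":[0,0,0],"yaw":1},{"claw":60,"xyz":[0,0,0],"yaw":1},{"claw":60,"xyz":[0,0,0],"yaw":1},{"claw":60,"xyz":[0,0,0],"yaw":1},{"claw":60,"xyz":[0,0,0],"yaw":0.3},{"claw":60,"xyz":[0,0,0],"yaw":0}]' >/dev/null
python3 - <<'E'
from fit import *
o=st(); Rm=rot(o["tool_rot"]); print("y ang",np.degrees(np.arctan2(Rm[1,1],Rm[0,1])),"units to gauge",Rm.T@(np.array([.4739,-.2797,.25])-o["position"])/.05)
E
```

```text
clock: 9.0
position: [0.5833, 0.2581, 0.2977]
tool_rot: [-0.0, -0.119, 0.993, -0.0]
force: [0.2, 0.1, -0.2]
width: 0.0599
grasp_force: 0.0
t 10.6 pos [0.5834 0.2585 0.2976] q [ 1.000e-04  5.862e-01  8.102e-01 -2.000e-04] F [ 0.  -0.1 -0. ] M [-0.06  0.02 -0.01] w 0.0599 g 0.0
[[-0.313, 0.95, -0.0], [0.95, 0.313, -0.0], [-0.0, -0.0, -1.0]] [-0.64  0.55  0.3   1.43 -0.16  1.19  0.  ]
y ang 18.229919370454283 units to gauge [-9.53878641 -5.44628146  0.95675437]
```

```bash
python3 -m handwheel '[{"claw":60,"xyz":[-0.53,-0.3,0],"yaw":0},{"claw":60,"xyz":[-0.53,-0.3,0],"yaw":0},{"claw":60,"xyz":[-0.53,-0.3,0],"yaw":0},{"claw":60,"xyz":[-0.53,-0.3,0],"yaw":0},{"claw":60,"xyz":[-0.53,-0.3,0],"yaw":0},{"claw":60,"xyz":[-0.53,-0.3,0],"yaw":0},{"claw":60,"xyz":[-0.53,-0.3,0],"yaw":0},{"claw":60,"xyz":[-0.53,-0.3,0],"yaw":0},{"claw":60,"xyz":[-0.53,-0.3,0],"yaw":0},{"claw":60,"xyz":[-0.53,-0.3,0],"yaw":0},{"claw":60,"xyz":[-0.53,-0.3,0],"yaw":0},{"claw":60,"xyz":[-0.53,-0.3,0],"yaw":0},{"claw":60,"xyz":[-0.53,-0.3,0],"yaw":0},{"claw":60,"xyz":[-0.53,-0.3,0],"yaw":0},{"claw":60,"xyz":[-0.53,-0.3,0.2],"yaw":0},{"claw":60,"xyz":[-0.53,-0.3,0.2],"yaw":0},{"claw":60,"xyz":[-0.53,-0.3,0.2],"yaw":0},{"claw":60,"xyz":[-0.53,-0.3,0.2],"yaw":0},{"claw":60,"xyz":[0,0,0.2],"yaw":0},{"claw":60,"xyz":[0,0,0],"yaw":0}]' >/dev/null
python3 - <<'E'
from fit import *
o=st(); Rm=rot(o["tool_rot"]); print("units to gauge",Rm.T@(np.array([.4739,-.2797,.149])-o["position"])/.05)
p=ctrl.camera("scene"); q=ctrl.camera("top")
a=cv2.resize(p["pixels"][170:340,130:260],(458,600),interpolation=2)
b=cv2.resize(q["pixels"][180:300,90:160],(342,600),interpolation=2)
cv2.imwrite("pics/m5.png",cv2.convertScaleAbs(np.hstack([a,b])[:,:,::-1],alpha=1.4)); cv2.imwrite("pics/top_l.png",q["pixels"][:,:,::-1])
E
```

```text
t 12.6 pos [ 0.4746 -0.2784  0.2463] q [-0.0015  0.5867  0.8098 -0.    ] F [-0.4  0.7 -0.4] M [-0.06  0.01 -0.05] w 0.0597 g 0.0
[[-0.312, 0.95, -0.002], [0.95, 0.312, 0.002], [0.002, -0.002, -1.0]] [ 0.22  0.46  0.39  1.75 -0.21  0.97  1.  ]
units to gauge [-0.02512895 -0.01861318  1.94521723]
```

View pics/m5.png

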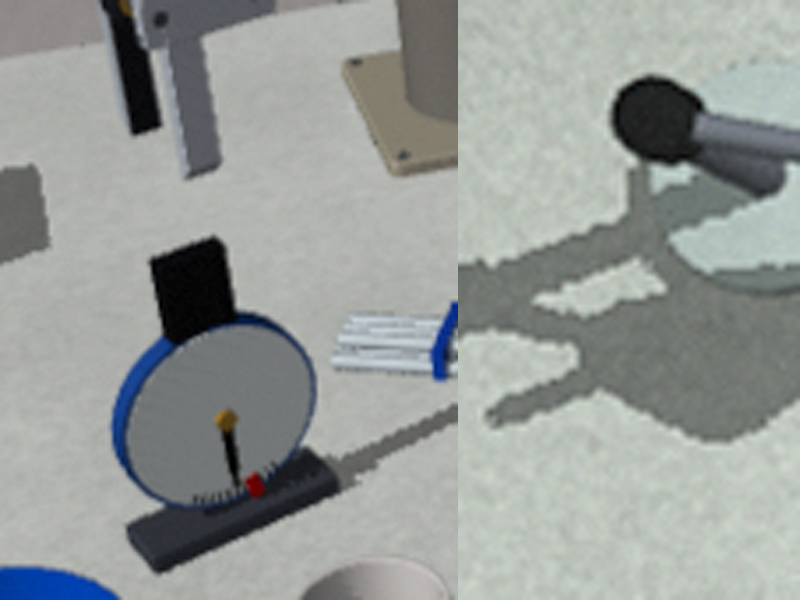

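```bash
python3 -m handwheel '[{"claw":50,"xyz":[-0.02,-0.02,0.39],"yaw":0},{"claw":40,"xyz":[0,0,0.39],"yaw":0},{"claw":40,"xyz":[0,0,0.39],"yaw":0},{"claw":40,"xyz":[0,0,0.39],"yaw":0},{"claw":40,"xyz":[0,0,0.39],"yaw":0},{"claw":40,"xyz":[0,0,0],"yaw":0},{"claw":8,"xyz":[0,0,0],"yaw":0},{"claw":8,"xyz":[0,0,0],"yaw":0},{"claw":8,"xyz":[0,0,0],"yaw":0},{"claw":8,"xyz":[0,0,0],"yaw":0},{"claw":8,"xyz":[0,0,0],"yaw":0}]' >/dev/null
python3 - <<'E'
from fit import *
o=st()
im=cv2.imread("pics/top_l.png").astype(int)[180:260,120:240]
b,g,r=im[...,0],im[...,1],im[...,2]
for n,m in(("yellow",(r>b+35)&(g>b+20)),("white",(im.min(2)>150)),("black",(im.max(2)<35))):
    k,l,s,c=cv2.connectedComponentsWithStats(m.astype(np.uint8)); print(n,[(s[i].tolist(),np.round(c[i]+[120,180],1).tolist()) for i in range(1,k) if s[i,4]>5][:6])
C=np.array([.6065,.369])
for th in(1.33,1.36,1.39):
    d=-np.array([np.cos(th),np.sin(th)])
    print(th,"cap",np.round(proj(T,(*C,.17)),1),"peg",np.round(proj(T,(*(C+.11*d),.215)),1),"lens",np.round(proj(T,(*(C+.152*d),.155)),1),"lenstop",np.round(proj(T,(*(C+.152*d),.191)),1))
s=cv2.imread("pics/scene0.png").astype(int)[230:330,155:235]; m=(s[...,2]>s[...,1]+40)&(s[...,2]>s[...,0]+40); k,l,t,c=cv2.connectedComponentsWithStats(m.astype(np.uint8));print("red",[(t[i].tolist(),(c[i]+[155,230]).tolist()) for i in range(1,k)])
E
```

```text
t 13.8 pos [ 0.4751 -0.2802  0.1507] q [3.000e-04 5.867e-01 8.098e-01 0.000e+00] F [-1.   0.6  5.4] M [-0.01  0.45  0.01] w 0.0139 g 30.0
[[-0.312, 0.95, 0.001], [0.95, 0.312, -0.0], [-0.0, 0.0, -1.0]] [ 0.26  0.58  0.34  1.86 -0.27  0.75  1.06]
yellow [([78, 22, 10, 30, 204], [202.9, 216.5])]
white []
black [([2, 16, 18, 17, 233], [130.4, 203.7]), ([50, 24, 13, 10, 73], [176.4, 208.6])]
1.33 cap [129.3 202.7] peg [175.7 211.1] lens [203.5 220.6] lenstop [199.5 217.8]
1.36 cap [129.3 202.7] peg [176.1 209.5] lens [204.1 218.4] lenstop [200.  215.6]
1.39 cap [129.3 202.7] peg [176.5 207.8] lens [204.5 216.3] lenstop [200.5 213.4]
red [([45, 74, 5, 7, 21], [201.85714285714286, 306.8571428571429])]
```

Run:
```python
from fit import *
s=ray(T,334.1,251.1,.045)[:2];r=ray(T,334.6,249.3,.079)[:2];L=ray(T,202.9,216.5,.155)[:2];F=ray(T,152.8,215,.02)[:2];P=ray(T,176.4,208.6,.22)[:2]
print("stud",s,r,"lens",L,"foot",F,"peg",P,"cap .16/.175",ray(T,130.4,203.7,.16)[:2],ray(T,130.4,203.7,.175)[:2])
a=lambda A,B:np.arctan2(*(A-B)[::-1])
for n,c in(("foot",F),("cap",ray(T,130.4,203.7,.17)[:2])): print(n,"arm via lens",a(c,L),np.linalg.norm(c-L),"via peg",a(c,P),np.linalg.norm(c-P),"aim",a(c,s),a(c,r),"lens->stud",a(L,s))
# scene: lens ellipse at end picture (before 1.5mm fix): 440.75,229.25
L2=ray(S,440.75,229.25,.155)[:2];F2=ray(S,501.5,275.7,.02)[:2];print("scene",L2,F2,a(F2,L2),np.linalg.norm(F2-L2))
p=ctrl.camera("scene"); im=p["pixels"].astype(int)
y=(im[...,0]>im[...,2]+40)&(im[...,1]>im[...,2]+20); y[:200]=0;y[270:]=0;y[:,:425]=0;y[:,460:]=0
v,u=np.nonzero(y);print("lens now",u.mean(),v.mean(),len(u),np.ptp(u),np.ptp(v),ray(S,u.mean(),v.mean(),.155))
cv2.imwrite("pics/sc_l.png",p["pixels"][:,:,::-1])
```

```text
stud [ 0.51388964 -0.0492037 ] [ 0.51464147 -0.04960845] lens [0.57877875 0.22279028] foot [0.6058366  0.36897591] peg [0.58426723 0.25948791] cap .16/.175 [0.60638178 0.37029935] [0.60352818 0.36483792]
foot arm via lens 1.3877752338114582 0.14866865078013394 via peg 1.3762850422430006 0.1115923907842238 aim 1.3543658947179575 1.3562827955442356 lens->stud 1.3366056050859398
cap arm via lens 1.3940208131430758 0.14614567493605685 via peg 1.3843878088696988 0.10905982390520778 aim 1.3563110327697254 1.3582383514632557 lens->stud 1.3366056050859398
scene [0.57770903 0.22471996] [0.60863814 0.37250978] 1.3644960622094233 0.15099151597400462
lens now 439.956678700361 228.8880866425993 277 10 30 [0.57580057 0.22398492 0.155     ]
```

```bash
python3 -m handwheel '[{"claw":8,"xyz":[0,0,-0.2],"yaw":0},{"claw":8,"xyz":[0,0,-0.4],"yaw":0},{"claw":8,"xyz":[0,0,-0.4],"yaw":0},{"claw":8,"xyz":[0,0,-0.4],"yaw":0.34},{"claw":8,"xyz":[0,0,-0.4],"yaw":0.34},{"claw":8,"xyz":[0,0,-0.4],"yaw":0.34},{"claw":8,"xyz":[0,0,-0.2],"yaw":0.34},{"claw":8,"xyz":[0,0,0],"yaw":0.35},{"claw":8,"xyz":[0,0,0],"yaw":0},{"claw":8,"xyz":[0,0,0],"yaw":0},{"claw":8,"xyz":[0,0,0],"yaw":0}]' >/dev/null
python3 - <<'E'
from fit import *
o=st(); Rm=rot(o["tool_rot"]); print("yang",np.arctan2(Rm[1,1],Rm[0,1]),"units",Rm.T@(np.array([.5146,-.049,.2297])-o["position"])/.05)
E
```

```text
t 14.95 pos [ 0.4747 -0.2796  0.2695] q [-6.000e-04  6.564e-01  7.544e-01 -1.000e-04] F [-0.1 -0.1 -5.2] M [-0.09  0.13 -0.03] w 0.0138 g 30.0
[[-0.138, 0.99, -0.001], [0.99, 0.138, 0.001], [0.001, -0.001, -1.0]] [ 0.18  0.45  0.45  1.72 -0.22  1.03  0.84]
yang 0.13875302862861866 units [4.45579097 1.42818524 0.79722055]
```

```bash
python3 -m handwheel '[{"claw":8,"xyz":[0.2,0.06,0],"yaw":0},{"claw":8,"xyz":[0.38,0.12,0],"yaw":0},{"claw":8,"xyz":[0.38,0.12,0],"yaw":0},{"claw":8,"xyz":[0.38,0.12,0],"yaw":0},{"claw":8,"xyz":[0.38,0.12,0],"yaw":0},{"claw":8,"xyz":[0.38,0.12,0],"yaw":0},{"claw":8,"xyz":[0.38,0.12,0],"yaw":0},{"claw":8,"xyz":[0.38,0.12,0],"yaw":0},{"claw":8,"xyz":[0.38,0.12,0],"yaw":0},{"claw":8,"xyz":[0.38,0.12,0],"yaw":0},{"claw":8,"xyz":[0.38,0.12,0],"yaw":0},{"claw":8,"xyz":[0.38,0.12,0],"yaw":0},{"claw":8,"xyz":[0.08,0.05,0.3],"yaw":0},{"claw":8,"xyz":[0,0,0.25],"yaw":0},{"claw":8,"xyz":[0,0,0],"yaw":0},{"claw":8,"xyz":[0,0,0],"yaw":0}]' >/dev/null
python3 - <<'E'
from fit import *
o=st(); Rm=rot(o["tool_rot"]); print("units",Rm.T@(np.array([.5146,-.049,.2297])-o["position"])/.05)
p=ctrl.camera("scene"); q=ctrl.camera("top")
cv2.imwrite("pics/sc_h.png",p["pixels"][:,:,::-1]);cv2.imwrite("pics/top_h.png",q["pixels"][:,:,::-1])
a=cv2.resize(p["pixels"][190:315,240:360],(576,600),interpolation=2)
b=cv2.resize(q["pixels"][220:285,310:360],(224,291),interpolation=2); b=np.vstack([b,np.zeros((309,224,3),np.uint8)])
cv2.imwrite("pics/m6.png",cv2.convertScaleAbs(np.hstack([a,b])[:,:,::-1],alpha=1.4))
E
```

```text
t 16.55 pos [ 0.515  -0.0488  0.2425] q [-3.000e-04  6.566e-01  7.543e-01 -1.000e-04] F [ 0.2  0.1 -5.8] M [-0.11  0.04 -0.05] w 0.0136 g 30.0
[[-0.138, 0.99, -0.001], [0.99, 0.138, 0.0], [0.0, -0.001, -1.0]] [-0.25  0.42  0.41  1.84 -0.2   0.92  0.39]
units [-0.00193247 -0.00877593  0.25663213]
```

View pics/m6.png

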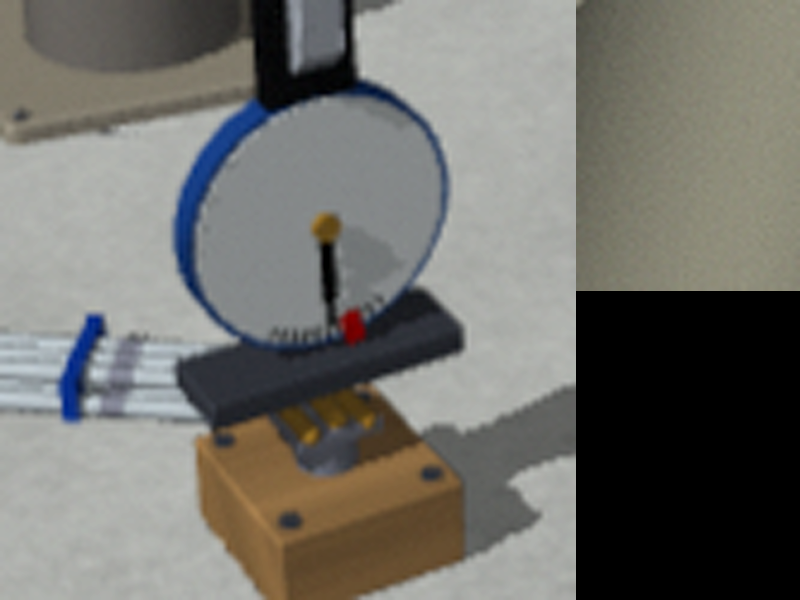

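```bash
cat > meas.py <<'E'
from fit import *
def meas(im,u0,v0,u1,v1,face,yaw):
    """face: world pos of pivot on face; angles in vertical plane with given yaw, plumb = 0, + towards gauge +y"""
    k=8; c=cv2.resize(im[v0:v1,u0:u1],None,fx=k,fy=k,interpolation=cv2.INTER_CUBIC).astype(int); r,g,b=c[...,0],c[...,1],c[...,2]
    w=lambda m:(np.array([np.mean(np.nonzero(m)[1])/k+u0,np.mean(np.nonzero(m)[0])/k+v0])-.5+.5/k)
    orange=(r>g+20)&(g>b+25); red=(r>g+50)&(r>b+50); red&=~orange
    def plane(uv):
        d=att(S)@np.array([(uv[0]-S["cx"])/S["fx"],-(uv[1]-S["cy"])/S["fy"],-1]); n=np.array([np.cos(yaw),np.sin(yaw),0])
        X=S["origin"]+d*(n@(face-S["origin"]))/(n@d)-face; return np.array([X@[-np.sin(yaw),np.cos(yaw),0],X[2]])
    O=plane(w(orange)); Rr=plane(w(red)); 
    dark=(c.max(2)<45); P=[]
    for v,u in zip(*np.nonzero(dark)):
        y=plane((u/k+u0-.5,v/k+v0-.5)); q=y-O; rr=np.hypot(*q); a=np.arctan2(q[0],-q[1])
        if .012<rr<.044 and abs(a)<.35: P.append(q)
    P=np.array(P); a=lambda q:np.arctan2(q[0],-q[1])
    ax=np.polyfit(P[:,1],P[:,0],1) if len(P) else [0,0]
    print("hub",np.round(O,4),"red",np.round(Rr,4),"red ang",round(a(Rr-O),3),"r",round(np.hypot(*(Rr-O)),4),"ptr mean ang",round(a(P.mean(0)),3) if len(P) else None,"ptr slope",round(-ax[0],3),"n",len(P),"red-from-ptr line",a(Rr-O)-(-ax[0]))
E
python3 - <<'E'
from meas import *
im=cv2.imread("pics/sc_h.png")[:,:,::-1]
yaw=.139; f=np.array([.5150,-.0488,.0918+.078])+.009*np.array([np.cos(yaw),np.sin(yaw),0])
meas(im,275,205,340,275,f,yaw)
g=cv2.imread("pics/scene0.png")[:,:,::-1]; yaw=.32; f=np.array([.4739,-.2797,.078])+.009*np.array([np.cos(yaw),np.sin(yaw),0])
meas(g,160,265,225,312,f,yaw)
G=pose([.5150,-.0488,.139]);B=pose([.5146,-.0484,.139]); k=lambda u:np.round((np.array(proj(S,u))-[240,190])*4.8)
print("foot front corners",[k(G((.02,y,.0918))) for y in(-.06,.06)],"meas 215,422 462,347; ribs front",[k(B((.016,y,z))) for y,z in((-.013,.072),(0,.076),(.014,.07))],"block front-left corner",k(B((.045,-.045,.045))),k(B((.045,.045,.045))))
E
```

```text
hub [-0.0005  0.0019] red [ 0.0127 -0.0535] red ang 0.234 r 0.0569 ptr mean ang 0.11 ptr slope 0.027 n 2245 red-from-ptr line 0.20690324864734427
hub [-0.002   0.0033] red [ 0.0106 -0.0523] red ang 0.224 r 0.0571 ptr mean ang 0.077 ptr slope 0.003 n 2472 red-from-ptr line 0.22085164340581195
foot front corners [array([209., 435.]), array([461., 354.])] meas 215,422 462,347; ribs front [array([309., 435.]), array([335., 418.]), array([365., 420.])] block front-left corner [274. 545.] [461. 480.]
```

```bash
for i in 1; do python3 -m handwheel '[{"claw":8,"xyz":[0,0,0.1],"yaw":0},{"claw":8,"xyz":[0,0,0.1],"yaw":0},{"claw":8,"xyz":[0,0,0],"yaw":0},{"claw":8,"xyz":[0,0,0],"yaw":0}]'; python3 -m handwheel '[{"claw":8,"xyz":[0,0,0.04],"yaw":0},{"claw":8,"xyz":[0,0,0],"yaw":0},{"claw":8,"xyz":[0,0,0],"yaw":0}]';python3 -m handwheel '[{"claw":8,"xyz":[0,0,0.02],"yaw":0},{"claw":8,"xyz":[0,0,0],"yaw":0},{"claw":8,"xyz":[0,0,0],"yaw":0}]'; done
```

```text
clock: 17.05
position: [0.5151, -0.0492, 0.2323]
tool_rot: [-0.0, 0.657, 0.754, -0.0]
force: [0.6, 0.6, -5.4]
width: 0.0139
grasp_force: 30.0
clock: 17.35
position: [0.5152, -0.0492, 0.2304]
tool_rot: [-0.0, 0.657, 0.754, -0.0]
force: [0.2, 0.7, -4.5]
width: 0.0142
grasp_force: 30.0
clock: 17.65
position: [0.5153, -0.0492, 0.2295]
tool_rot: [0.0, 0.657, 0.754, 0.0]
force: [0.4, 0.6, -4.2]
width: 0.0139
grasp_force: 30.0
```

```bash
python3 -m handwheel '[{"claw":8,"xyz":[0,0,0.04],"yaw":0},{"claw":8,"xyz":[0,0,0],"yaw":0},{"claw":8,"xyz":[0,0,0],"yaw":0}]';python3 - <<'E'
from meas import *
F=[]; M=[]
for i in range(4): p=ctrl.camera("scene"); o=ctrl.get_obs();F.append(o["force"]);M.append(o["wrist_torque"])
print(np.mean(F,0),np.mean(M,0),o["position"])
cv2.imwrite("pics/sc_c.png",p["pixels"][:,:,::-1])
yaw=.139; f=np.array([.5150,-.0488,.079+.078])+.009*np.array([np.cos(yaw),np.sin(yaw),0])
meas(p["pixels"],275,205,340,285,f,yaw)
E
```

```text
clock: 17.95
position: [0.5154, -0.0492, 0.2278]
tool_rot: [0.0, 0.657, 0.754, 0.0]
force: [0.2, 0.4, -1.2]
width: 0.0137
grasp_force: 30.0
[-0.52161571  0.08251345 -0.94225662] [-0.08605932  0.11671827 -0.00257212] [ 0.51539334 -0.04922431  0.22763852]
hub [ 0.0059 -0.0737] red [ 0.0125 -0.0561] red ang 2.78 r 0.0188 ptr mean ang 0.107 ptr slope 0.232 n 1014 red-from-ptr line 2.5481408410910493
```

```bash
python3 -m handwheel '[{"claw":8,"xyz":[0.05,0,0.02],"yaw":0},{"claw":8,"xyz":[0.05,0,0.0],"yaw":0},{"claw":8,"xyz":[0.05,0,0.0],"yaw":0},{"claw":8,"xyz":[0.05,0,0.005],"yaw":0},{"claw":8,"xyz":[0,0,0],"yaw":0},{"claw":8,"xyz":[0,0,0],"yaw":0},{"claw":8,"xyz":[0,0,0],"yaw":0},{"claw":8,"xyz":[0,0,0],"yaw":0}]';cat >> meas.py <<'E'
def look(n,t):
    F=[]; M=[]
    for i in range(4): p=ctrl.camera("scene"); o=ctrl.get_obs();F.append(o["force"]);M.append(o["wrist_torque"])
    print("F",np.round(np.mean(F,0),2),"M",np.round(np.mean(M,0),2),np.round(o["position"],4),o["clock"])
    cv2.imwrite("pics/%s.png"%n,p["pixels"][:,:,::-1])
    yaw=.139; P=o["position"]; h=.1697-.078
    f=np.array([P[0]+np.sin(yaw)*h*np.sin(t),P[1]-np.cos(yaw)*h*np.sin(t),P[2]+.019-h*np.cos(t)])+.009*np.array([np.cos(yaw),np.sin(yaw),0])
    u,v=proj(S,f); u=int(u);v=int(v); meas(p["pixels"],u-30,v-25,u+35,v+37,f,yaw)
    # foot front-bottom mid and dial centre vs stud, tilt from foot edges
E
python3 - <<'E'
from meas import *
look("sc_t1",.06)
im=cv2.imread("pics/sc_c.png")[:,:,::-1]; yaw=.139; f=np.array([.5150,-.0488,.2276-.1507+.078])+.009*np.array([np.cos(yaw),np.sin(yaw),0]); u,v=proj(S,f); u=int(u);v=int(v); meas(im,u-30,v-25,u+35,v+37,f,yaw)
E
```

```text
clock: 18.95
position: [0.514, -0.0391, 0.2263]
tool_rot: [0.0, 0.657, 0.754, 0.0]
force: [0.7, -0.8, 1.4]
width: 0.0139
grasp_force: 30.0
F [ 0.34 -1.69  1.77] M [-0.79 -0.08  0.01] [ 0.514  -0.0392  0.2262] 19.15
hub [-0.0005  0.0019] red [ 0.0096 -0.0545] red ang 0.177 r 0.0574 ptr mean ang 0.078 ptr slope 0.002 n 2172 red-from-ptr line 0.17464192061974518
hub [-0.0005  0.0018] red [ 0.0125 -0.054 ] red ang 0.229 r 0.0573 ptr mean ang 0.079 ptr slope 0.004 n 2235 red-from-ptr line 0.22410100387481716
```

Run:
```python
from meas import *
for n in("sc_c","sc_t1"):
    im=cv2.imread(f"pics/{n}.png").astype(int); print(n)
    for v in range(234,268,1):
        row=im[v,295:322]; print(v,' '.join('%3d%s'%(x.max(),'R' if x[2]>x[1]+40 and x[1]<50 else 'o' if x[2]>x[0]+40 else ' ') for x in row))
```

```text
sc_c
234  99   98   98   98   97   97   98   98   98   96   98   98   98   97   98   98   97   96   98   97   98   97   98   98   97   98   99 
235  98   99   96   98   99   98   98   97   99   97   97   97   98   97   97   98   98   98   97   99   99   98   98   96   98   98   98 
236  97   98   97   98   97   97   98   97   97   97   99   98   98   98   97   98   97   98   97   98   98   98   98   98   98   96   97 
237  97   98   98   97   98   98   98   98   98   98   97   99   98   98   98   98   98   98   99   98   96   97   97   97   98   97   97 
238  98   98   98   98   99   97   97   99   97   97   98   98   97   98   98   98   97   98   98   98   98   98   98   99   97   98   98 
239  97   97   98   97   98   98   97   99   98   99   98   97   98   98   98   97   97   97   98   98   97   97   98   97   98   97   99 
240  99   97   97   98   97   98   99   98   98   98   97   96   96   91   92   98   97   98   98   97   98   98   98   98   96   98   97 
241  98   98   97   98   98   98  100   99   98   97   96  103  101o  84o  79   87   98   99   98   97   97   98   98   97
[... 7661 characters left out ...]
   23 
263  99   97   99   98   99   98   98   98   98   98   98   98   97   93   71   29   32   72R  81R  82R  76R  48   59   35   25   21   21 
264  97   98   90   77   91   79   94   87   94   87   93   79   77   85   56   66   36   74R  84R  85R  74R  38   32   26   23   23   22 
265  98   94   74   64   78   52   80   63   86   56   78   64   66   76   46   78   47   76R  84R  85R  80R  59R  22   19   21   21   22 
266  84   85   68   74   64   55   64   50   83   42   72   54   66   68   39   63   37   64R  89R  84R  84R  72R  21   20   21   24   35 
267  61   65   61   67   53   68   67   61   69   46   63   45   53   51   33   38   26   42   79R  72R  61R  45   24   26   33   36   40
```

```bash
python3 -m handwheel '[{"claw":8,"xyz":[0.05,0,0.004],"yaw":0},{"claw":8,"xyz":[0.05,0,0.004],"yaw":0},{"claw":8,"xyz":[0.05,0,0.005],"yaw":0},{"claw":8,"xyz":[0.05,0,0.006],"yaw":0},{"claw":8,"xyz":[0.05,0,0.007],"yaw":0},{"claw":8,"xyz":[0.05,0,0.007],"yaw":0},{"claw":8,"xyz":[0.05,0,0.008],"yaw":0},{"claw":8,"xyz":[0.05,0,0.009],"yaw":0},{"claw":8,"xyz":[0.05,0,0.01],"yaw":0},{"claw":8,"xyz":[0.05,0,0.01],"yaw":0},{"claw":8,"xyz":[0,0,0],"yaw":0},{"claw":8,"xyz":[0,0,0],"yaw":0},{"claw":8,"xyz":[0,0,0],"yaw":0},{"claw":8,"xyz":[0,0,0],"yaw":0},{"claw":8,"xyz":[0,0,0],"yaw":0},{"claw":8,"xyz":[0,0,0],"yaw":0},{"claw":8,"xyz":[0,0,0],"yaw":0},{"claw":8,"xyz":[0,0,0],"yaw":0}]'
python3 - <<'E'
from meas import *
look("sc_t2",.205)
im=cv2.imread("pics/sc_t2.png").astype(int)
for v in range(241,274):
    row=im[v,300:328]; print(v,' '.join('%3d%s'%(x.max(),'R' if x[2]>x[1]+40 and x[1]<50 else 'o' if x[2]>x[0]+40 else ' ') for x in row))
E
```

```text
clock: 20.95
position: [0.5104, -0.0142, 0.2227]
tool_rot: [-0.0, 0.657, 0.754, 0.0]
force: [1.2, 0.6, 2.1]
width: 0.0138
grasp_force: 30.0
F [0.96 0.43 2.82] M [ 0.06 -0.24 -0.01] [ 0.5104 -0.0143  0.2227] 21.15
hub [-0.002   0.0017] red [ 0.0003 -0.0554] red ang 0.04 r 0.0571 ptr mean ang 0.088 ptr slope 0.008 n 2199 red-from-ptr line 0.032570045156551944
241  98   98   98   98   99   98   97   98   99   98   97   96  105  108o  90o  73o  73   84   97   97   99   99   97   98   98   97   98   98 
242  97   98   99   97   97  100   98   97   98   98   96   98  106o  96o  75o  67o  68o  76   92   97   98   98   98   98   98   97   97   97 
243  97   97   98   99   98   97   97   98   97   97   98   97   96o  76o  68o  67o  67o  70   83   90   89   91   98   98   97   98   97   98 
244  97   97   98   97   97   99   98   98   97   97   98   93   81o  68o  68o  68o  69o  74   81   85   85   85   94   97   98   98   96   97 
245  98   97   99   98   97   98   97   99   96   98   97   94   84   73   70o  65o  64   78   84   84   85   83   85   91   89   89   92   98 
246  98   98   98   
[... 3310 characters left out ...]
  34   31   30   31   30   30   29   31   31   33   34   37   36   30   29   32   36   36   36   35   34   35   35   34   36 
270  35   35   36   35   36   35   35   36   34   35   33   35   35   36   35   36   34   34   33   35   35   34   36   36   36   39   37   37 
271  35   35   35   35   35   36   34   35   37   35   35   36   34   34   35   36   37   37   37   38   37   35   33   33   33   34   34   33 
272  34   35   34   33   35   33   35   34   35   35   38   37   36   38   35   34   31   32   35   32   33   33   31   29   29   30   30   30 
273  35   36   37   36   38   37   36   35   35   32   33   33   32   34   32   31   30   31   29   28   28   28   28   29   28   29   29   27
```

```bash
python3 -m handwheel '[{"claw":8,"xyz":[0.045,0,0],"yaw":0},{"claw":8,"xyz":[0.045,0,-0.01],"yaw":0},{"claw":8,"xyz":[0,0,0],"yaw":0},{"claw":8,"xyz":[0,0,0],"yaw":0},{"claw":8,"xyz":[0,0,0],"yaw":0},{"claw":8,"xyz":[0,0,0],"yaw":0},{"claw":8,"xyz":[0,0,0],"yaw":0},{"claw":8,"xyz":[0,0,0],"yaw":0},{"claw":8,"xyz":[0,0,0],"yaw":0},{"claw":8,"xyz":[0,0,0],"yaw":0},{"claw":8,"xyz":[0,0,0],"yaw":0},{"claw":8,"xyz":[0,0,0],"yaw":0}]'
python3 - <<'E'
from meas import *
look("sc_t3",.23)
im=cv2.imread("pics/sc_t3.png").astype(int)
for v in range(241,271):
    row=im[v,306:326]; print(v,' '.join('%3d%s'%(x.max(),'R' if x[2]>x[1]+40 and x[1]<50 else 'o' if x[2]>x[0]+40 else ' ') for x in row))
# dark foot bottom edge / ribs: print columns for contact location
y=(im[...,2]>im[...,0]+40)&(im[...,1]>im[...,0]+25); y[:268]=0;y[290:]=0;y[:,:290]=0;y[:,330:]=0
for v in range(268,290): print(v,''.join('#' if a else '.' if im[v,290+i].max()>50 else '-' for i,a in enumerate(y[v,290:330])))
E
```

```text
clock: 22.35
position: [0.5096, -0.01, 0.2231]
tool_rot: [-0.0, 0.657, 0.754, -0.0]
force: [0.0, -1.5, -0.5]
width: 0.0142
grasp_force: 30.0
F [-0.09 -1.65  0.29] M [-0.84 -0.03 -0.01] [ 0.5096 -0.01    0.2231] 22.55
hub [-0.0021  0.0013] red [ 0.0006 -0.0556] red ang 0.048 r 0.0569 ptr mean ang 0.117 ptr slope 0.016 n 2031 red-from-ptr line 0.03118619333063794
241  98   99   97   98   97   98   96  105o 101o  71o  68o  68o  73   89   98   97   98   98   96   98 
242  97   97   98   97   98   97   97   97o  82o  66o  68o  66o  73   87   95   90   91   92   96   98 
243  98   99   98   97   97   98   93   83   73o  66o  69o  67o  70   82   87   85   84   85   91   97 
244  97   98   98   98   97   97   95   86   75   67o  67o  69   75   83   84   85   84   85   85   91 
245  98   98   97   97   98   98   97   90   65   41   40   50   83   84   84   84   83   85   85   85 
246  98   98   97   98   97   97   98   91   58    8    8   43   91   85   85   84   84   84   83   85 
247  97   97   98   97   98   98   98   91   57    3    1   46   97   92   91   83   85   84   85   85 
248  98 
[... 2673 characters left out ...]
-------------------------
275 ----------------------------------......
276 ---------------------------------.......
277 --------------------------.------.......
278 -------------------.#.--.###------......
279 -------------------..----.##-----.......
280 ........---.###.---------...--..........
281 .###.##..---.###.-.-----.---.-..........
282 .####.##..---###.....----.-.............
283 ##.#####..---...-....----............#..
284 .###.####..-...-.....----........#######
285 ##########...........----.....##########
286 ###########..--....-.----.#.###########.
287 ###########..--.......-..#############..
288 ###.########............#############.--
289 ##############.......################.--
```

```bash
cat > m2.py <<'E'
from meas import *
def fine(n,hub):
    im=cv2.imread(f"pics/{n}.png").astype(float); u,v=hub
    b,g,r=im[...,0],im[...,1],im[...,2]
    V,U=np.mgrid[0:480,0:640]
    w=np.clip(r-np.maximum(g,b)-8,0,60); w[(abs(U-u)>16)|(V<v+12)|(V>v+30)|(g>r*.62)]=0
    R=np.array([(w*U).sum(),(w*V).sum()])/w.sum()
    xs=[];vs=[]
    for y in range(v+5,v+18):
        d=np.clip(60-im[y,u-4:u+6].max(1),0,60); xs.append((d*np.arange(u-4,u+6)).sum()/d.sum()); vs.append(y)
    k=np.polyfit(vs,xs,1); off=R[0]-np.polyval(k,R[1])
    print(n,"red",np.round(R,2),"w",round(w.sum()),"ptr slope",round(k[0],3),"x at red row",round(np.polyval(k,R[1]),2),"offset px",round(off,2))
E
python3 - <<'E'
from m2 import *
fine("sc_h",(308,237));fine("sc_c",(308,243));fine("sc_t1",(310,243));fine("sc_t2",(315,243));fine("sc_t3",(315,242))
# expected px per rad for red at r=.055 in the plane
f=np.array([.5175,-.028,.15]);yaw=.139
for a in(0,.1,.229): print(a,proj(S,f+.055*np.array([-np.sin(yaw)*np.sin(a),np.cos(yaw)*np.sin(a),-np.cos(a)])))
E
```

```text
sc_h red [313.07 257.61] w 1513 ptr slope 0.067 x at red row 308.68 offset px 4.39
sc_c red [313.2  263.94] w 1385 ptr slope 0.048 x at red row 308.42 offset px 4.78
sc_t1 red [313.8  264.54] w 1436 ptr slope 0.043 x at red row 310.32 offset px 3.48
sc_t2 red [315.04 265.16] w 1377 ptr slope 0.038 x at red row 315.06 offset px -0.02
sc_t3 red [316.08 264.4 ] w 1480 ptr slope 0.044 x at red row 316.32 offset px -0.25
0 [np.float64(315.8329376779291), np.float64(264.38187641139075)]
0.1 [np.float64(318.1832683891697), np.float64(263.52915547055466)]
0.229 [np.float64(321.15432749924184), np.float64(262.1214875606875)]
```

Run:
```python
from h import *
st(); print(ctrl.sign_off())
```

```text
t 22.55 pos [ 0.5096 -0.01    0.2231] q [-2.000e-04  6.567e-01  7.542e-01 -1.000e-04] F [ 0.4 -1.7  0.7] M [-0.84 -0.01 -0.05] w 0.0139 g 30.0
[[-0.138, 0.99, -0.0], [0.99, 0.138, 0.0], [0.0, -0.0, -1.0]] [-0.32  0.43  0.4   1.89 -0.21  0.86  0.33]
the job is handed in; nothing more can be done
None
```

I handed the job in at 22.6 s without seeing a verdict: the lamp is aimed at the stud to about 0.01–0.04 rad, and the gauge is still held on the middle rib with about 5.5 N and its pointer on the red tab to about 0.03 rad, both by camera estimate.

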